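Seat the streaming remote in its self-centring charging dock

ROBOT

A 6-joint arm with a two-finger parallel gripper is mounted at the origin on the work surface. World frame = base frame: x ahead of the robot, y to its left, z up, the work surface at z = 0. Lengths are in mm, angles in rad, forces in N, time in s.
With the tool pointing down it reaches from about 300 to 775 mm from the base axis. Payload 14.6 kg.
Tool frame: the origin (TCP) lies on the front face of the gripper's body, between the roots of the fingers; the fingertips stand 97 mm ahead of it and the grasp point (between the pads) lies 78 mm ahead of it; z points along the fingers, y is the line along which they close (so a half turn about z gives the same grasp; the last joint's range is limited). The gripper opens to 94 mm and grips with 3 to 60 N. Pads are 16 mm wide; open, the fingers measure 119 mm over their backs; the gripper's body (75 mm by 177 mm) begins 78 mm behind the grasp point.
Start: joints at [1.219, 0.3, 1.521, -0, 1.321, -0.067], TCP at [154.529, 527.836, 302.646] pointing down, gripper open.
Joint ranges: [-3.03, 3.03], [-0.79, 2.21], [0.23, 2.52], [-1.04, 4.18], [0, 3.07], [-2.55, 2.55]. Speed limits (rad/s): [2.22, 2.22, 2.57, 3.14, 3.14, 3.14].

INTERFACE

Orientations are given as [roll, pitch, yaw] about the fixed x, y, z axes, in that order (R = Rz(yaw) Ry(pitch) Rx(roll)).
In Python, from cell import * gives the robot as it stands.
- The arm moves only by the tool carry_out, never from a script. Its arguments are lists of equal length, an entry for each row: "slide": the shift along the world's x, y, z scaled (see below), a list of three; "dr": the turn, a rotation vector about the world's x, y, z scaled (see below), a list of three; "gripper": the opening in per cent of the stroke, from 0 (shut) to 100 (fully open). A call has 1 to 10 rows; each row is the pose to reach, as a shift and turn from the pose commanded when the call began, turning the shorter way round; what a row does not reach only later rows make up. The controller multiplies each number of a shift by 0.25 m and each number of a turn by 360 degrees. A row lasts 1/12 s, in which the tool goes at most 41.7 mm and 7.16 degrees, less where a joint would pass 70% of its speed; a pose out of reach is approached as far as the arm can. A call with a number of a shift or a turn outside -1 to 1 is refused whole. A call with a gripper value outside its range is refused whole. The fingers move at their own pace and stop on an object; "newtons" is the grip in N (left out, the last holds). Time passes only in rows, so rows that repeat a pose let the fingers close. It gives the time, the measured TCP pose, the force, the opening and the grip force at its end, in the units of the state.
- read_state(): the state, without advancing time (a new reading comes with each control period).
- camera(name): name is "scene" or "top" or "wrist"; returns the picture (420x560x3 uint8, red, green, blue); there is no depth.
- camera_model(name): a dict with "vfov" (degrees; the focal length in pixels is half the picture's height over the tangent of half this angle, whatever the lens; pixels are square), "cx", "cy" (the principal point, pixels), "k1" (the pictures are not rectified: a ray, as slopes to the right and down, at radius r is drawn at 1 + k1 r^2 times it, then the intrinsics apply), "R" (3x3) and "t" (3): a world point X has camera coordinates R X + t. Camera axes: x right, y down, z forward; pixel columns grow to the right and rows downward; lengths in mm; the calibration is good to about 2 mm. A picture is of the moment at which its call begins: read the wrist's pose just before it. camera_model takes no time and is no camera call; for the wrist camera it gives the pose at the moment of the call.
- sign_off(): hands the job in; it is judged then, once.
The state is a dict: "clock": time; "joints": joint angles; "qd": joint speeds; "effort": joint torques, N m; "eef_pos": TCP position; "eef_rot": TCP orientation; "wrist_force": force on the tool from outside, world axes, zero at the start; "moment": the same for the moment, N m; "finger_gap": finger opening in mm; "finger_force": force on a finger pad.
Only numpy, scipy, OpenCV 4.12 (cv2) and the standard library are available. Lean on these libraries where they do the work, as an engineer would, in place of code of your own. Each camera call takes 0.05 s, during which the arm holds its last target. There are 200 camera calls.

TASK

Put the white streaming remote away in its grey charging dock: with the remote flat on the shelf, push one end gently in between the converging guides so that it centres itself and drives the brass contact carriage inside fully home; how deep that is differs from dock to dock, so feel for the end and do not ram it. Then, with the remote left seated, press the chrome button on the dock right down and let go, leaving the other things on the shelf where they are.

Things in the scene. Friction and masses are not known exactly. Their poses are not given: they have to be found in the camera images.
- white_centre (a point): Centre (8 mm over the shelf when lying) of the loose white plastic streaming remote, a plain bar 140 long (x axis) x 38 wide (y) x 16 thick (z), about 0.12 kg, smooth (friction about 0.3), lying flat on the shelf (z = 0). Ends alike; either may go in first. It starts in one of three spots shared with the two black remotes.
- dock: Grey charging dock fixed to the shelf, in a new place each time, without a floor: the remote slides on the shelf. Origin on the shelf in the middle of the mouth; x is the way in (roughly away from the robot), y to the left of it, z up. Two guides, 22 tall and 10 thick, converge from 80 apart at the mouth (x = 0) to 41 apart at x = 45 (point bay_entry).
- bay_entry (a point): On the shelf at the narrow end of the guides, 45 along the dock's x. From here a straight bay 41 wide runs to the dock's back at x = 145, under a roof (from x = 52; underside 21.5, top 25.5 high), so nothing can be lowered into it. The fully seated remote has its centre at x = 14 to 50 and its outer end at x = -56 to -20, outside the mouth, free for pushing.
- carriage (a joint): Travel (m) of the brass contact carriage across the bay: 0 as found, 0.006 home at a hard stop. As found its face is at dock x = 78 to 114, not measured. No spring: it drags with about 3 N, stays where pushed; a green tab on the roof moves with it. About 7 to 10 N of push seats it firmly; over 14 N between remote and dock damages it.
- button (a joint): Travel of the round chrome push button (diameter 24), in m: 0 up, 0.005 fully down; it moves straight down, springs back, and takes about 5 N to press fully.
- button_top (a point): Middle of the top face of the chrome button while it is up. It sits on a block 22 tall at the dock's right side (dock x 58 to 112, y -31 to -81).
- black_remote_a: Bystander: larger black TV remote, 165 x 44 x 20, lying flat; origin under its middle.
- black_remote_b: Bystander: smaller black TV remote, 150 x 42 x 18, lying flat; origin under its middle.
- coaster: Bystander: blue round ceramic coaster, diameter 100, 8 thick, with the mug on it; origin under its middle.
- mug: Bystander: white mug standing on the coaster, diameter 76, 85 tall; origin under its middle.
- opener: Bystander: flat stainless steel bottle opener, 128 long, 36 wide, 6 thick; origin on the shelf 8 mm from the middle of its length.
- candle: Bystander: amber glass candle jar with a wooden lid, diameter 70, about 85 tall; origin under its middle.
Mind the look-alikes: they are no part of the job. There is more than one size of the part that bears white_centre; the job needs the smallest.

How it is judged (in metres and radians):
On the way, in this order (a step that is already met when the one before it is completed fails the run):
1. the remote lies centred in the dock and the contact carriage is pushed home (value of joint carriage above 0.0042 m and x of white_centre in the frame of dock between 0.0115 and 0.054 m and y of white_centre in the frame of dock between -0.003 and 0.003 m and z of white_centre in the frame of dock below 0.011 m and angle between the x axis of white_centre and the x axis of dock, either way round below 0.07 rad), for 0.2 s.
2. the chrome button is pressed right down while the remote stays seated (all of step 1 and value of joint button above 0.0038 m), for 0.05 s.
At the end, for the whole second after the job is handed in: White remote flat, at rest in the bay: centre within 3 mm of the dock's centre line and 11.5-54 mm past the mouth, lengthwise within 0.07 rad of the dock; carriage home (over 4.2 of 6 mm); button pressed (over 3.8 of 5 mm) after seating and up again (all of step 1 and value of joint button below 0.0015 m and linear speed of white_remote below 0.01 m/s); the robot touches nothing.
It fails at once if the remote is rammed: more than 14 N between remote and dock (contact force between white_remote and dock above 14 N).
It fails at once if another thing on the shelf (black remotes, coaster, mug, opener, candle) is shifted by more than 25 mm (distance of any of black_remote_a, black_remote_b, coaster, mug, opener, candle from where it was at the start of the episode above 0.025 m).
It also fails if it takes over 62 s, if anything falls off the work surface, if the arm or the gripper's body presses on something with over 40 N, if the wrist force passes 120 N, or if a joint passes its speed limit or range.

## Working session

There is one attempt and no reset: what is moved stays moved. The work goes in short steps, Python scripts to look and compute and a tool call to move; the robot and the scene stay as the last step left them, time stands still between calls to the robot, and variables do not carry over. Pictures are saved under pics/ and viewed, at most 10 in all, crops included, and the job is handed in when it is done.

Besides the shell and the picture viewer there is one more tool, called after "Request:" as name(argument=value, ...) on one line, values as JSON. carry_out: Moves the arm, as the interface text tells. Its arguments: {"type":"object","properties":{"slide":{"type":"array","items":{"type":"array","items":{"type":"number","minimum":-1,"maximum":1}}},"dr":{"type":"array","items":{"type":"array","items":{"type":"number","minimum":-1,"maximum":1}}},"gripper":{"type":"array","items":{"type":"number"}},"newtons":{"type":"number"}},"required":["slide","dr","gripper"]}

```bash
mkdir -p pics; cat > h.py <<'E'
from cell import *
import numpy as np, cv2
def ray(name,u,v,z,m=None):
    m=m or camera_model(name); f=210/np.tan(np.radians(m["vfov"]/2))
    d=np.array([(u-m["cx"])/f,(v-m["cy"])/f]); s=d.copy()
    for _ in range(30): s=d/(1+m["k1"]*(s@s))
    R=np.array(m["R"]);t=np.array(m["t"]); c=-R.T@t; w=R.T@np.array([s[0],s[1],1])
    return (c+w*(z-c[2])/w[2])
E
python3 - <<'E'
from h import *
a=camera("top");b=camera("scene")
cv2.imwrite("pics/top.png",cv2.resize(a[:,:,::-1],(800,600),interpolation=2))
cv2.imwrite("pics/scene.png",cv2.resize(b[:,:,::-1],(800,600),interpolation=2))
print(read_state())
for n in("top","scene","wrist"):
    m=camera_model(n);print(n,m["vfov"],m["cx"],m["cy"],m["k1"],-np.array(m["R"]).T@np.array(m["t"]))
E
```

```text
{'clock': 0.1, 'joints': array([ 1.21942496e+00,  3.00415768e-01,  1.52150769e+00,  8.72097155e-06,
        1.32067975e+00, -6.65851785e-02]), 'qd': array([-0.00230612,  0.00044615, -0.00049434,  0.00094476, -0.00079012,
        0.00027166]), 'effort': array([ 2.46307158e-03, -5.32634676e+01, -3.53290594e+01,  7.10313278e-02,
        2.34682899e-02, -4.53499297e-06]), 'eef_pos': array([154.47322685, 527.7285487 , 302.1476727 ]), 'eef_rot': array([-3.14058491e+00, -7.56666001e-05,  2.85680427e+00]), 'wrist_force': array([ 0.24493284, -0.57488409, -0.06002077]), 'moment': array([-0.01419515, -0.02639754,  0.05236193]), 'finger_force': 0.0, 'finger_gap': 94.05366866189479}
top 56.188767497729806 284.62608551712145 210.48712557671374 -0.007234896189238186 [ 398.80472447   16.99710748 1104.25465167]
scene 53.741108607761014 274.50448586901416 211.52832947540233 -0.08517580701209207 [ 999.7425139   415.29315805 1096.86201588]
wrist 67.04466226799153 282.3968509707841 208.68854646772428 -0.008730576955284517 [ 73.68124742 552.17403656 383.99101442]
```

View pics/top.png

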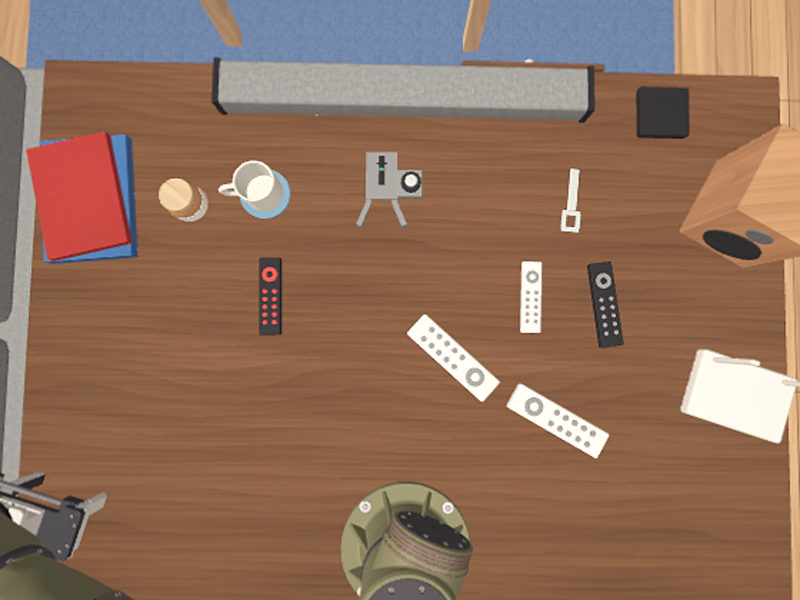

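View pics/scene.png

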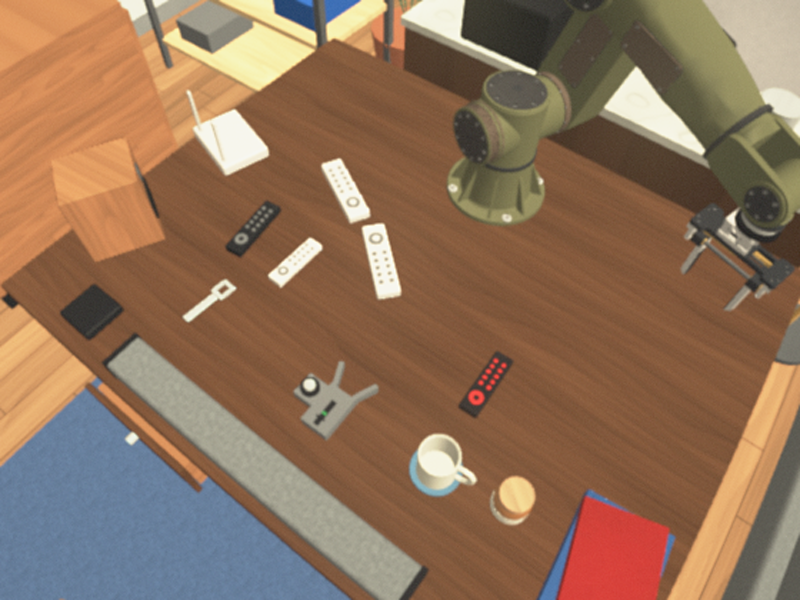

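White look-alikes in the top view are at (531,297), about 71 px long, (453,357), about 105 px, and (557,420), about 105 px. The smallest, at (531,297), fits the description. I'll check it and the dock in one enlarged crop.

```bash
python3 - <<'E'
from h import *
a=camera("top")[:,:,::-1]
c=a[95:245,240:440]
cv2.imwrite("pics/crop.png",cv2.resize(c,(800,600),interpolation=cv2.INTER_CUBIC))
s=1/1.42857
for n,p,z in [("sm",[(531,262),(531,332)],16),("l1",[(417,323),(489,393)],16),("l2",[(513,393),(602,450)],16)]:
    P=[ray("top",u*s,v*s,z) for u,v in p];print(n,P[0].round(),P[1].round(),np.linalg.norm(P[0]-P[1]))
E
```

```text
sm [ 551. -236.   16.] [ 414. -236.   16.] 136.67666224458057
l1 [428. -15.  16.] [ 296. -156.   16.] 193.04795787890234
l2 [ 296. -202.   16.] [ 191. -374.   16.] 201.68360839668495
```

View pics/crop.png

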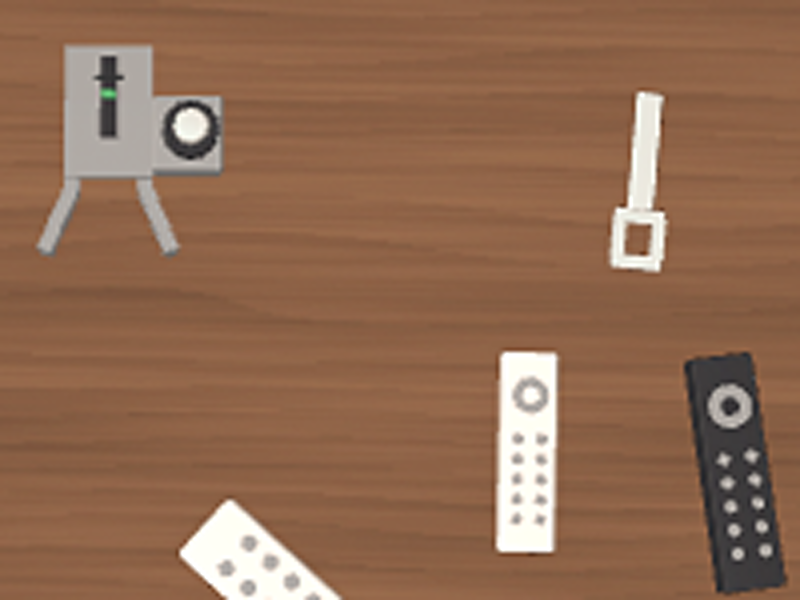

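The remote at (531,297) is confirmed as the smallest: a measured 137 mm against about 195 mm for the other two. In the crop its corners are (500,352), (557,352), (554,552) and (497,552). The dock roof corners are (64,45), (152,45), (65,178) and (153,178), and the button is at (190,127).

```bash
python3 - <<'E'
from h import *
g=lambda x,y,z: ray("top",240+x/4-.375,95+y/4-.375,z)
R=[g(*p,16) for p in [(500,352),(557,352),(554,552),(497,552)]]
print("rem",np.mean(R,0),np.round(R,1)); ax=(R[0]+R[1]-R[2]-R[3]);print("yaw",np.arctan2(ax[1],ax[0]),np.linalg.norm(ax)/2,np.linalg.norm(R[0]-R[1]))
D=[g(*p,25.5) for p in [(64,45),(152,45),(153,178),(65,178)]]
ax=(D[0]+D[1]-D[2]-D[3]);y=np.arctan2(ax[1],ax[0]);print("roof",np.round(D,1),y,np.linalg.norm(ax)/2,np.linalg.norm(D[0]-D[1]))
print("btn",g(190,127,30),"tips",g(40,250,22),g(178,250,22), "tab",g(109,93,28))
s=read_state();print(s["eef_pos"],s["eef_rot"])
E
```

```text
rem [ 483.33869755 -235.15496218   16.        ] [[ 552.7 -216.    16. ]
 [ 553.5 -255.9   16. ]
 [ 413.9 -254.2   16. ]
 [ 413.2 -214.6   16. ]]
yaw -0.011272653476806057 139.52541601721003 39.940598268298594
roof [[761.4  92.5  25.5]
 [762.8  31.   25.5]
 [668.4  28.5  25.5]
 [667.1  89.6  25.5]] 0.028749115027570292 94.38874322642702 61.51187403446878
btn [703.73378588   3.47548487  30.        ] tips [616.86858216 106.05609022  22.        ] [618.82975392  10.17131847  22.        ] tab [727.16729588  60.26449612  28.        ]
[154.50442991 527.75464062 302.25480219] [-3.14080032e+00 -8.30110282e-05  2.85676724e+00]
```

Request:
carry_out(slide=[[0.8, -1, 0], [0.8, -1, 0], [0.8, -1, 0], [0.8, -1, 0], [0.8, -1, 0], [0.8, -1, 0], [0.8, -1, 0], [0.8, -1, 0], [0.8, -1, 0]], dr=[[0, 0, 0.0435], [0, 0, 0.0435], [0, 0, 0.0435], [0, 0, 0.0435], [0, 0, 0.0435], [0, 0, 0.0435], [0, 0, 0.0435], [0, 0, 0.0435], [0, 0, 0.0435]], gripper=[75, 75, 75, 75, 75, 75, 75, 75, 75])

```text
clock: 0.9
eef_pos: [357.0, 274.3, 302.6]
eef_rot: [-3.141, 0.0, 3.126]
wrist_force: [-1.1, 1.5, 0.3]
finger_gap: 70.1
finger_force: 0.0
```

Request:
carry_out(slide=[[0.2, -1, -0.2], [0.2, -1, -0.2], [0.2, -1, -0.2], [0.2, -1, -0.2], [0.2, -1, -0.2], [0.2, -1, -0.2], [0.2, -1, -0.2], [0.2, -1, -0.2], [0.2, -1, -0.2]], dr=[[0, 0, 0], [0, 0, 0], [0, 0, 0], [0, 0, 0], [0, 0, 0], [0, 0, 0], [0, 0, 0], [0, 0, 0], [0, 0, 0]], gripper=[75, 75, 75, 75, 75, 75, 75, 75, 75])

```text
clock: 1.65
eef_pos: [404.5, 28.2, 252.6]
eef_rot: [3.141, -0.0, 3.129]
wrist_force: [-0.0, 0.3, 0.5]
finger_gap: 70.3
finger_force: 0.0
```

Request:
carry_out(slide=[[0.1, -0.9, -0.1], [0.1, -0.9, -0.1], [0.1, -0.9, -0.1], [0.1, -0.9, -0.1], [0.1, -0.9, -0.1], [0.1, -0.9, -0.1], [0.1, -0.9, -0.1], [0.1, -0.9, -0.1], [0.1, -0.9, -0.1]], dr=[[0, 0, 0], [0, 0, 0], [0, 0, 0], [0, 0, 0], [0, 0, 0], [0, 0, 0], [0, 0, 0], [0, 0, 0], [0, 0, 0]], gripper=[75, 75, 75, 75, 75, 75, 75, 75, 75])

```text
clock: 2.4
eef_pos: [430.0, -195.4, 227.8]
eef_rot: [3.141, 0.0, 3.132]
wrist_force: [0.1, 0.6, -0.0]
finger_gap: 70.6
finger_force: 0.0
```

Request:
carry_out(slide=[[0.054, -0.15, -0.1], [0.054, -0.15, -0.2], [0.054, -0.15, -0.3], [0.054, -0.15, -0.4], [0.054, -0.15, -0.46], [0.054, -0.15, -0.5], [0.054, -0.15, -0.506], [0.054, -0.15, -0.506]], dr=[[0, 0, 0], [0, 0, 0], [0, 0, 0], [0, 0, 0], [0, 0, 0], [0, 0, 0], [0, 0, 0], [0, 0, 0]], gripper=[75, 75, 75, 75, 75, 75, 75, 75])

```text
clock: 3.07
eef_pos: [443.5, -233.8, 101.5]
eef_rot: [-3.142, 0.0, 3.131]
wrist_force: [0.1, 0.3, -0.7]
finger_gap: 70.3
finger_force: 0.0
```

Request:
carry_out(slide=[[0, 0, 0], [0, 0, 0], [0, 0, 0], [0, 0, 0], [0, 0, 0], [0, 0, 0], [0, 0, 0], [0, 0, 0], [0, 0, 0], [0, 0, 0]], dr=[[0, 0, 0], [0, 0, 0], [0, 0, 0], [0, 0, 0], [0, 0, 0], [0, 0, 0], [0, 0, 0], [0, 0, 0], [0, 0, 0], [0, 0, 0]], gripper=[25, 25, 25, 25, 25, 25, 25, 25, 25, 25], newtons=15)

```text
clock: 3.9
eef_pos: [443.1, -234.8, 101.4]
eef_rot: [-3.141, 0.0, 3.13]
wrist_force: [-1.5, 0.5, 5.4]
finger_gap: 37.7
finger_force: 14.9
```

Request:
carry_out(slide=[[0, 0, 0], [0, 0, 0], [0, 0, 0.04], [0, 0, 0.08], [0.05, 0, 0.12], [0.15, 0.05, 0.12], [0.232, 0.15, 0.12], [0.232, 0.26, 0.12], [0.232, 0.37, 0.12], [0.232, 0.47, 0.12]], dr=[[0, 0, 0], [0, 0, 0], [0, 0, 0], [0, 0, 0], [0, 0, 0], [0, 0, 0.002], [0, 0, 0.004], [0, 0, 0.0062], [0, 0, 0.0062], [0, 0, 0.0062]], gripper=[20, 20, 20, 20, 20, 20, 20, 20, 20, 20], newtons=40)

```text
clock: 4.73
eef_pos: [501.0, -115.7, 131.8]
eef_rot: [3.142, 0.0, -3.114]
wrist_force: [0.5, 0.5, -2.6]
finger_gap: 37.6
finger_force: 39.9
```

Request:
carry_out(slide=[[0, 0.1, 0], [0, 0.2, 0], [0, 0.3, 0], [0, 0.4, 0], [0, 0.5, 0], [0, 0.6, 0], [0, 0.66, 0], [0, 0.688, 0], [0, 0.688, 0], [0, 0.688, 0]], dr=[[0, 0, 0], [0, 0, 0], [0, 0, 0], [0, 0, 0], [0, 0, 0], [0, 0, 0], [0, 0, 0], [0, 0, 0], [0, 0, 0], [0, 0, 0]], gripper=[20, 20, 20, 20, 20, 20, 20, 20, 20, 20])

```text
clock: 5.57
eef_pos: [501.1, 54.5, 131.5]
eef_rot: [-3.141, 0.0, -3.114]
wrist_force: [-0.8, -0.4, -1.3]
finger_gap: 37.8
finger_force: 39.9
```

```bash
python3 - <<'E'
from h import *
a=camera("scene")[:,:,::-1]; w=camera("wrist")[:,:,::-1]
c=cv2.resize(a[195:345,170:370],(400,300),interpolation=2)
cv2.imwrite("pics/h1.png",np.hstack([c,cv2.resize(w,(400,300))]))
print(read_state()["eef_pos"])
E
```

```text
[501.09866559  53.94265424 131.31054102]
```

View pics/h1.png

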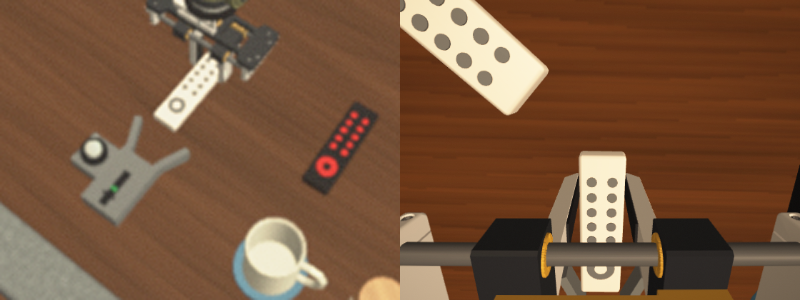

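Left: the remote is held flat, just short of the mouth and in line with it. Right, in the wrist view, it sits squarely between the fingers at (603,220). I'll lower it and start it between the guides.

Request:
carry_out(slide=[[0, 0.002, -0.04], [0, 0.002, -0.08], [0, 0.002, -0.11], [0, 0.002, -0.118], [0.03, 0.003, -0.118], [0.06, 0.004, -0.118], [0.09, 0.005, -0.118], [0.12, 0.006, -0.118], [0.15, 0.007, -0.118], [0.15, 0.007, -0.118]], dr=[[0, 0, 0], [0, 0, 0], [0, 0, 0], [0, 0, 0], [0, 0, 0], [0, 0, 0], [0, 0, 0], [0, 0, 0], [0, 0, 0], [0, 0, 0]], gripper=[20, 20, 20, 20, 20, 20, 20, 20, 20, 20])

```text
clock: 6.5
eef_pos: [539.7, 56.6, 101.5]
eef_rot: [-3.142, 0.001, -3.114]
wrist_force: [-0.6, 0.8, -0.8]
finger_gap: 37.7
finger_force: 40.0
```

Request:
carry_out(slide=[[0, 0, 0], [0, 0, 0], [0, 0, 0], [0, 0, 0], [0, 0, 0], [0, 0, 0.05], [0, 0, 0.1], [0, 0, 0.15], [0, 0, 0.2], [0, 0, 0.2]], dr=[[0, 0, 0], [0, 0, 0], [0, 0, 0], [0, 0, 0], [0, 0, 0], [0, 0, 0], [0, 0, 0], [0, 0, 0], [0, 0, 0], [0, 0, 0]], gripper=[65, 65, 65, 65, 65, 65, 65, 65, 65, 65])

```text
clock: 7.33
eef_pos: [539.6, 56.6, 155.3]
eef_rot: [3.142, 0.005, -3.114]
wrist_force: [-0.3, 0.3, -0.9]
finger_gap: 60.9
finger_force: 0.0
```

Request:
carry_out(slide=[[-0.1, -0.003, 0], [-0.2, -0.005, 0], [-0.3, -0.008, 0], [-0.3, -0.008, 0], [-0.3, -0.008, 0], [-0.3, -0.008, 0], [-0.3, -0.008, 0], [-0.3, -0.008, 0], [-0.3, -0.008, 0]], dr=[[0, 0, 0], [0, 0, 0], [0, 0, 0], [0, 0, 0], [0, 0, 0], [0, 0, 0], [0, 0, 0], [0, 0, 0], [0, 0, 0]], gripper=[0, 0, 0, 0, 0, 0, 0, 0, 0])

```text
clock: 8.08
eef_pos: [463.9, 54.6, 151.5]
eef_rot: [3.142, -0.0, -3.114]
wrist_force: [-0.3, -0.8, -0.6]
finger_gap: 4.0
finger_force: 0.0
```

```bash
python3 - <<'E'
from h import *
a=camera("top")[:,:,::-1]; w=camera("wrist")[:,:,::-1]
c=cv2.resize(a[95:245,200:300],(400,600),interpolation=2)
w=cv2.resize(w,(400,300))
cv2.imwrite("pics/h2.png",np.hstack([c,np.vstack([w,w*0])]))
print(read_state())
E
```

```text
{'clock': 8.1833, 'joints': array([ 3.87207413e-02,  3.13405138e-01,  1.89658956e+00, -4.15966261e-05,
        9.31794670e-01, -1.55957899e+00]), 'qd': array([-0.0018958 , -0.00225855,  0.003772  , -0.00034664,  0.00195044,
        0.00125099]), 'effort': array([-4.22060519e-03, -4.64821494e+01, -2.79257905e+01, -1.20795536e-02,
        7.49622798e-02,  1.13825160e-04]), 'eef_pos': array([463.73407431,  54.5867654 , 151.51949351]), 'eef_rot': array([-3.14155706e+00, -1.96324907e-04, -3.11406444e+00]), 'wrist_force': array([ 0.79193509, -0.34794687, -0.17252108]), 'moment': array([ 0.00773926, -0.01331198, -0.0117858 ]), 'finger_force': 0.0, 'finger_gap': 0.6404555483398819}
```

View pics/h2.png

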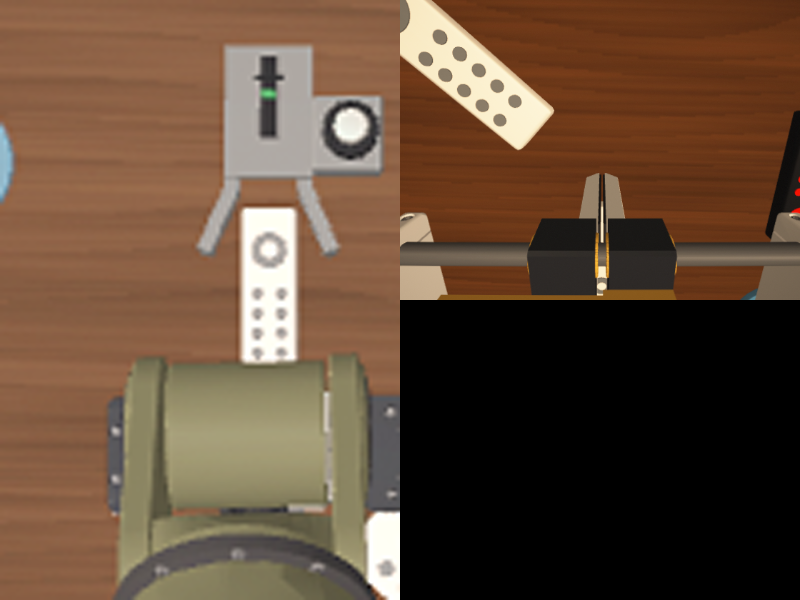

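The remote is straight between the guides: its front end is at crop (269,208) and the guide tips are at (205,250) and (333,250). The fingers are shut behind it, so next I lower them and push gently from the outer end.

Request:
carry_out(slide=[[0, 0, -0.1], [0, 0, -0.17], [0, 0, -0.2], [0.04, 0.001, -0.2], [0.08, 0.002, -0.2], [0.11, 0.003, -0.2], [0.13, 0.004, -0.2], [0.15, 0.004, -0.2], [0.17, 0.005, -0.2], [0.18, 0.005, -0.2]], dr=[[0, 0, 0], [0, 0, 0], [0, 0, 0], [0, 0, 0], [0, 0, 0], [0, 0, 0], [0, 0, 0], [0, 0, 0], [0, 0, 0], [0, 0, 0]], gripper=[0, 0, 0, 0, 0, 0, 0, 0, 0, 0])

```text
clock: 9.02
eef_pos: [509.0, 55.8, 101.7]
eef_rot: [-3.142, 0.0, -3.114]
wrist_force: [-0.8, -0.2, 0.4]
finger_gap: 0.9
finger_force: 0.4
```

Request:
carry_out(slide=[[0.01, 0, 0], [0.02, 0.0005, 0], [0.03, 0.001, 0], [0.04, 0.001, 0], [0.05, 0.0015, 0], [0.06, 0.0015, 0], [0.07, 0.002, 0], [0.08, 0.002, 0]], dr=[[0, 0, 0], [0, 0, 0], [0, 0, 0], [0, 0, 0], [0, 0, 0], [0, 0, 0], [0, 0, 0], [0, 0, 0]], gripper=[0, 0, 0, 0, 0, 0, 0, 0])

```text
clock: 9.68
eef_pos: [528.8, 56.3, 101.6]
eef_rot: [3.142, -0.0, -3.114]
wrist_force: [-0.4, -0.3, 0.8]
finger_gap: 0.4
finger_force: 0.4
```

Request:
carry_out(slide=[[0.008, 0, 0], [0.016, 0.0005, 0], [0.024, 0.0005, 0], [0.032, 0.001, 0], [0.04, 0.001, 0], [0.048, 0.0015, 0]], dr=[[0, 0, 0], [0, 0, 0], [0, 0, 0], [0, 0, 0], [0, 0, 0], [0, 0, 0]], gripper=[0, 0, 0, 0, 0, 0])

```text
clock: 10.18
eef_pos: [540.7, 56.7, 101.6]
eef_rot: [-3.142, 0.0, -3.114]
wrist_force: [-1.0, -0.1, 0.7]
finger_gap: 0.3
finger_force: 0.4
```

```bash
python3 - <<'E'
from h import *
a=camera("scene")[:,:,::-1]; t=camera("top")[:,:,::-1]
c=cv2.resize(a[230:330,190:290],(400,400),interpolation=2)
d=cv2.resize(t[100:200,210:310],(400,400),interpolation=2)
cv2.imwrite("pics/h3.png",np.hstack([c,d]))
print(read_state()["wrist_force"],read_state()["eef_pos"])
E
```

```text
[ 0.68833785 -0.54240179 -0.11538885] [540.84023865  56.69639018 101.67369478]
```

View pics/h3.png

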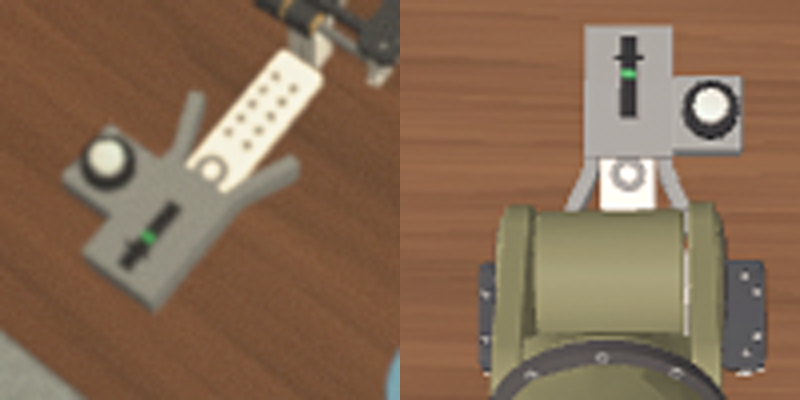

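The remote has entered the bay straight, and the green tab at (629,73) hasn't moved. From here I feel my way in small steps, under 6 mm per call.

Request:
carry_out(slide=[[0.005, 0, 0], [0.01, 0.0005, 0], [0.015, 0.0005, 0], [0.02, 0.0005, 0], [0.02, 0.0005, 0]], dr=[[0, 0, 0], [0, 0, 0], [0, 0, 0], [0, 0, 0], [0, 0, 0]], gripper=[0, 0, 0, 0, 0])

```text
clock: 10.7
eef_pos: [545.8, 56.8, 101.7]
eef_rot: [3.142, 0.0, -3.114]
wrist_force: [0.6, -0.1, -0.3]
finger_gap: 0.6
finger_force: 0.0
```

Request:
carry_out(slide=[[0.005, 0, 0], [0.01, 0.0005, 0], [0.015, 0.0005, 0], [0.02, 0.0005, 0]], dr=[[0, 0, 0], [0, 0, 0], [0, 0, 0], [0, 0, 0]], gripper=[0, 0, 0, 0])

```text
clock: 11.03
eef_pos: [550.7, 57.0, 101.7]
eef_rot: [-3.142, 0.0, -3.114]
wrist_force: [-1.2, 0.4, -0.4]
finger_gap: 0.5
finger_force: 0.3
```

Request:
carry_out(slide=[[0.004, 0, 0], [0.008, 0, 0], [0.012, 0.0005, 0], [0.016, 0.0005, 0]], dr=[[0, 0, 0], [0, 0, 0], [0, 0, 0], [0, 0, 0]], gripper=[0, 0, 0, 0])

```text
clock: 11.37
eef_pos: [554.6, 57.1, 101.7]
eef_rot: [-3.142, 0.0, -3.114]
wrist_force: [-1.2, -0.2, 0.1]
finger_gap: 0.6
finger_force: 0.3
```

Request:
carry_out(slide=[[0.004, 0, 0], [0.008, 0, 0], [0.012, 0.0005, 0], [0.016, 0.0005, 0]], dr=[[0, 0, 0], [0, 0, 0], [0, 0, 0], [0, 0, 0]], gripper=[0, 0, 0, 0])

```text
clock: 11.7
eef_pos: [558.6, 57.2, 101.7]
eef_rot: [3.142, -0.0, -3.114]
wrist_force: [-0.6, 1.0, -0.1]
finger_gap: 0.3
finger_force: 0.4
```

Request:
carry_out(slide=[[0.004, 0, 0], [0.008, 0, 0], [0.012, 0.0005, 0], [0.016, 0.0005, 0]], dr=[[0, 0, 0], [0, 0, 0], [0, 0, 0], [0, 0, 0]], gripper=[0, 0, 0, 0])

```text
clock: 12.03
eef_pos: [562.6, 57.4, 101.7]
eef_rot: [3.142, -0.0, -3.114]
wrist_force: [-1.8, 0.3, 0.4]
finger_gap: 0.4
finger_force: 0.4
```

Request:
carry_out(slide=[[0.004, 0, 0], [0.008, 0, 0], [0.008, 0, 0]], dr=[[0, 0, 0], [0, 0, 0], [0, 0, 0]], gripper=[0, 0, 0])

```text
clock: 12.28
eef_pos: [564.7, 57.3, 101.7]
eef_rot: [3.142, 0.0, -3.114]
wrist_force: [-0.3, -0.5, -0.5]
finger_gap: 0.4
finger_force: 0.0
```

Request:
carry_out(slide=[[0.004, 0, 0], [0.008, 0, 0], [0.012, 0.0005, 0]], dr=[[0, 0, 0], [0, 0, 0], [0, 0, 0]], gripper=[0, 0, 0])

```text
clock: 12.53
eef_pos: [567.6, 57.4, 101.6]
eef_rot: [-3.142, -0.0, -3.114]
wrist_force: [-0.6, 0.5, 0.2]
finger_gap: 0.4
finger_force: 0.3
```

Request:
carry_out(slide=[[0.004, 0, 0], [0.008, 0, 0], [0.012, 0.0005, 0], [0.016, 0.0005, 0]], dr=[[0, 0, 0], [0, 0, 0], [0, 0, 0], [0, 0, 0]], gripper=[0, 0, 0, 0])

```text
clock: 12.87
eef_pos: [571.4, 57.6, 101.6]
eef_rot: [3.142, -0.001, -3.114]
wrist_force: [-4.7, 0.6, 2.4]
finger_gap: 0.2
finger_force: 2.4
```

The force has risen to about 4 N, so the carriage is moving. Steps go down to half a millimetre.

Request:
carry_out(slide=[[0.002, 0, 0], [0.004, 0, 0]], dr=[[0, 0, 0], [0, 0, 0]], gripper=[0, 0])

```text
clock: 13.03
eef_pos: [572.3, 57.6, 101.6]
eef_rot: [3.142, -0.001, -3.114]
wrist_force: [-4.0, 0.3, 2.1]
finger_gap: 0.6
finger_force: 2.3
```

Request:
carry_out(slide=[[0.002, 0, 0], [0.004, 0, 0]], dr=[[0, 0, 0], [0, 0, 0]], gripper=[0, 0])

```text
clock: 13.2
eef_pos: [573.4, 57.6, 101.5]
eef_rot: [3.142, -0.001, -3.114]
wrist_force: [-4.5, -0.8, 1.1]
finger_gap: 0.6
finger_force: 2.2
```

Request:
carry_out(slide=[[0.002, 0, 0], [0.004, 0, 0]], dr=[[0, 0, 0], [0, 0, 0]], gripper=[0, 0])

```text
clock: 13.37
eef_pos: [574.5, 57.6, 101.5]
eef_rot: [-3.142, -0.0, -3.114]
wrist_force: [-4.1, -0.3, 0.9]
finger_gap: 0.7
finger_force: 2.0
```

Request:
carry_out(slide=[[0.002, 0, 0], [0.004, 0.0005, 0]], dr=[[0, 0, 0], [0, 0, 0]], gripper=[0, 0])

```text
clock: 13.53
eef_pos: [575.6, 57.7, 101.6]
eef_rot: [-3.142, -0.0, -3.114]
wrist_force: [-4.9, -0.2, 0.2]
finger_gap: 0.2
finger_force: 1.9
```

Request:
carry_out(slide=[[0.002, 0, 0]], dr=[[0, 0, 0]], gripper=[0])

```text
clock: 13.62
eef_pos: [576.1, 57.7, 101.6]
eef_rot: [3.142, -0.0, -3.114]
wrist_force: [-3.8, 0.9, 0.1]
finger_gap: 0.7
finger_force: 1.9
```

Request:
carry_out(slide=[[0.002, 0, 0]], dr=[[0, 0, 0]], gripper=[0])

```text
clock: 13.7
eef_pos: [576.6, 57.7, 101.6]
eef_rot: [3.142, -0.0, -3.114]
wrist_force: [-3.2, 0.1, 0.6]
finger_gap: 0.4
finger_force: 1.8
```

Request:
carry_out(slide=[[0.002, 0, 0]], dr=[[0, 0, 0]], gripper=[0])

```text
clock: 13.78
eef_pos: [577.0, 57.7, 101.6]
eef_rot: [-3.142, -0.0, -3.114]
wrist_force: [-6.2, 0.3, 0.2]
finger_gap: 0.6
finger_force: 3.2
```

Request:
carry_out(slide=[[0.001, 0, 0], [0.001, 0, 0]], dr=[[0, 0, 0], [0, 0, 0]], gripper=[0, 0])

```text
clock: 13.95
eef_pos: [577.1, 57.7, 101.6]
eef_rot: [3.142, -0.001, -3.114]
wrist_force: [-5.8, -0.3, 0.5]
finger_gap: 0.4
finger_force: 2.9
```

Request:
carry_out(slide=[[0.001, 0, 0], [0.001, 0, 0]], dr=[[0, 0, 0], [0, 0, 0]], gripper=[0, 0])

```text
clock: 14.12
eef_pos: [577.2, 57.7, 101.5]
eef_rot: [3.142, -0.001, -3.114]
wrist_force: [-7.7, -0.3, 1.9]
finger_gap: 0.9
finger_force: 3.8
```

The position has stalled at 577.2 with the force at about 8 N, so the carriage is home. I'll hold briefly, back straight off and check.

Request:
carry_out(slide=[[0, 0, 0], [0, 0, 0], [-0.02, 0, 0], [-0.06, 0, 0], [-0.06, 0, 0.1], [-0.1, 0, 0.2], [-0.2, 0, 0.3], [-0.35, 0, 0.3], [-0.5, 0, 0.3], [-0.5, 0, 0.3]], dr=[[0, 0, 0], [0, 0, 0], [0, 0, 0], [0, 0, 0], [0, 0, 0], [0, 0, 0], [0, 0, 0], [0, 0, 0], [0, 0, 0], [0, 0, 0]], gripper=[0, 0, 0, 0, 0, 0, 0, 0, 0, 0])

```text
clock: 14.95
eef_pos: [447.2, 57.7, 176.0]
eef_rot: [-3.142, -0.003, -3.114]
wrist_force: [-1.0, -0.6, -0.0]
finger_gap: 0.4
finger_force: 0.0
```

```bash
python3 - <<'E'
from h import *
a=camera("scene")[:,:,::-1]; t=camera("top")[:,:,::-1]
c=cv2.resize(a[230:330,190:290],(400,400),interpolation=2)
d=cv2.resize(t[100:200,210:310],(400,400),interpolation=2)
cv2.imwrite("pics/h4.png",np.hstack([c,d]))
for z in(26,30,34): print(ray("top",210+711/4-100-.375,100+107/4-.375,z),ray("scene",190+107/4-.375,230+157/4-.375,z))
print(read_state())
E
```

```text
[704.8841546    2.72837197  26.        ] [ 6.98341406e+02 -1.44927643e-01  2.60000000e+01]
[703.7486921    2.78130468  30.        ] [699.46723208   1.40686177  30.        ]
[702.6132296    2.83423739  34.        ] [700.5930582    2.95865119  34.        ]
{'clock': 15.05, 'joints': array([ 4.65876558e-02,  2.47539512e-01,  1.90924139e+00, -6.07800674e-05,
        9.82138169e-01, -1.55175482e+00]), 'qd': array([-0.00401178,  0.0455367 , -0.06820831,  0.00189115,  0.00384589,
        0.00019891]), 'effort': array([ 3.39712976e-01, -4.51211858e+01, -2.54449207e+01, -3.32818570e-03,
        1.65487728e-01,  1.65372994e-02]), 'eef_pos': array([452.42765057,  57.72378368, 177.48224275]), 'eef_rot': array([ 3.14159238e+00,  2.67405823e-03, -3.11401283e+00]), 'wrist_force': array([ 1.53488058, -0.16415889, -0.1167669 ]), 'moment': array([-0.00159431, -0.00376034, -0.00082453]), 'finger_force': 0.0, 'finger_gap': 0.6071067649672599}
```

View pics/h4.png

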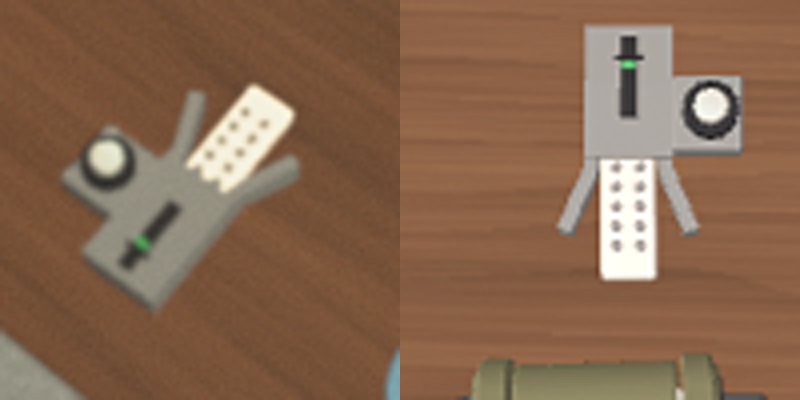

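The green tab has moved from y=73 to y=64.5 in the top crop, about 6 mm, so it now meets the mark. The remote sits straight in the bay, with its outer end at (628,279). Next is the button, at about (702, 3, 34) mm.

Request:
carry_out(slide=[[0.15, -0.05, 0], [0.3, -0.1, 0], [0.45, -0.15, 0], [0.6, -0.2, 0], [0.75, -0.219, 0], [0.9, -0.219, 0], [1, -0.219, 0], [1, -0.219, -0.06], [1, -0.219, -0.12], [1, -0.219, -0.14]], dr=[[0, 0, 0], [0, 0, 0], [0, 0, 0], [0, 0, 0], [0, 0, 0], [0, 0, 0], [0, 0, 0], [0, 0, 0], [0, 0, 0], [0, 0, 0]], gripper=[0, 0, 0, 0, 0, 0, 0, 0, 0, 0])

```text
clock: 15.88
eef_pos: [703.1, 2.8, 138.7]
eef_rot: [3.142, -0.002, -3.114]
wrist_force: [0.8, -0.1, 3.0]
finger_gap: 0.6
finger_force: 1.3
```

```bash
python3 - <<'E'
from h import *
a=camera("scene")[:,:,::-1]; w=camera("wrist")[:,:,::-1]
print(read_state()["eef_pos"],read_state()["wrist_force"])
c=cv2.resize(a[220:320,180:280],(400,400),interpolation=2)
cv2.imwrite("pics/h5.png",np.hstack([c,cv2.resize(w[80:,140:],(400,400))[:400]]))
E
```

```text
[702.95953665   2.78658622 140.74906307] [-0.15511708  0.61486092  0.06766552]
```

View pics/h5.png

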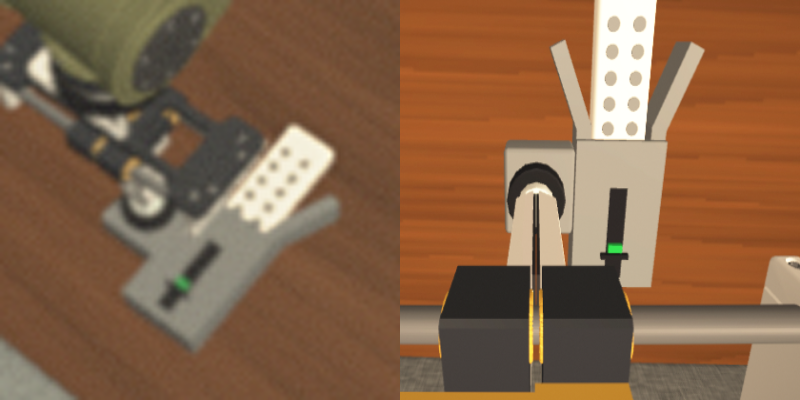

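The fingertips are over the chrome button, at (537,190) in the wrist part, and they brushed it at about z = 139 mm. Pressing down gradually.

Request:
carry_out(slide=[[0, 0, -0.004], [0, 0, -0.008], [0, 0, -0.012], [0, 0, -0.016], [0, 0, -0.02]], dr=[[0, 0, 0], [0, 0, 0], [0, 0, 0], [0, 0, 0], [0, 0, 0]], gripper=[0, 0, 0, 0, 0])

```text
clock: 16.4
eef_pos: [702.9, 3.0, 137.5]
eef_rot: [-3.141, 0.002, -3.114]
wrist_force: [2.0, 0.3, 3.6]
finger_gap: 0.6
finger_force: 1.7
```

Request:
carry_out(slide=[[0, 0, -0.004], [0, 0, -0.008], [0, 0, -0.012], [0, 0, -0.012]], dr=[[0, 0, 0], [0, 0, 0], [0, 0, 0], [0, 0, 0]], gripper=[0, 0, 0, 0])

```text
clock: 16.73
eef_pos: [703.0, 2.9, 135.4]
eef_rot: [-3.141, 0.002, -3.114]
wrist_force: [-1.9, -0.5, 13.9]
finger_gap: 0.2
finger_force: 6.5
```

At 14 N the button is against its stop. Hold, then release and lift clear.

Request:
carry_out(slide=[[0, 0, 0], [0, 0, 0], [0, 0, 0.02], [0, 0, 0.06], [0, 0, 0.15], [0, 0, 0.25], [-0.1, -0.1, 0.35], [-0.2, -0.3, 0.35], [-0.4, -0.4, 0.35], [-0.5, -0.5, 0.35]], dr=[[0, 0, 0], [0, 0, 0], [0, 0, 0], [0, 0, 0], [0, 0, 0], [0, 0, 0], [0, 0, 0], [0, 0, 0], [0, 0, 0], [0, 0, 0]], gripper=[0, 0, 0, 0, 0, 0, 0, 0, 0, 0])

```text
clock: 17.57
eef_pos: [591.5, -109.3, 221.2]
eef_rot: [3.141, -0.001, -3.114]
wrist_force: [0.9, -0.8, 0.3]
finger_gap: 0.6
finger_force: 0.0
```

Request:
carry_out(slide=[[-0.1, -0.1, 0], [-0.2, -0.2, 0], [-0.2, -0.2, 0], [-0.2, -0.2, 0], [-0.2, -0.2, 0]], dr=[[0, 0, 0], [0, 0, 0], [0, 0, 0], [0, 0, 0], [0, 0, 0]], gripper=[0, 0, 0, 0, 0])

```text
clock: 17.98
eef_pos: [543.6, -158.3, 221.4]
eef_rot: [3.141, 0.0, -3.114]
wrist_force: [0.4, -0.4, 0.0]
finger_gap: 0.6
finger_force: 0.0
```

```bash
python3 - <<'E'
from h import *
t=camera("top")[:,:,::-1]
cv2.imwrite("pics/h6.png",cv2.resize(t[90:240,200:400],(800,600),interpolation=2))
E
```

```text
(no output)
```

View pics/h6.png

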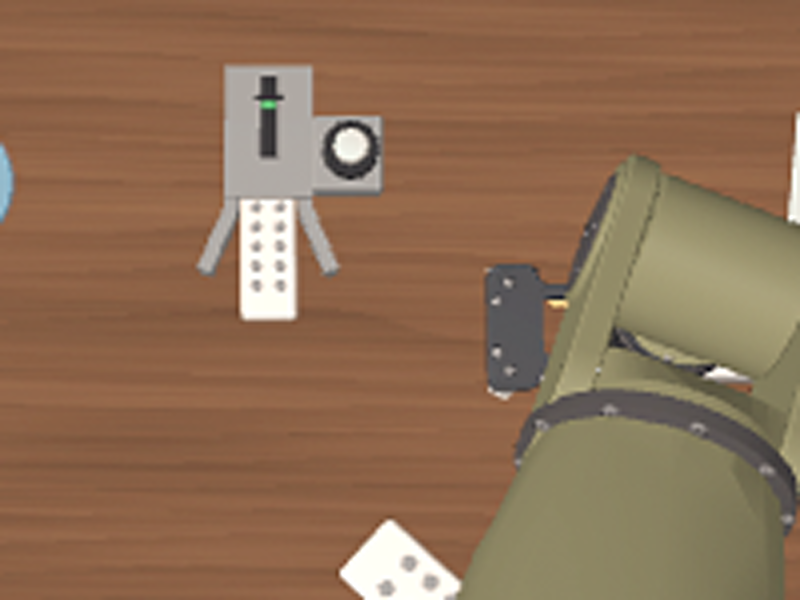

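The remote is still seated, with its outer end at (268,318). The tab is at its mark (268,104), the button is up at (350,147), and the arm is clear.

```bash
python3 -c "
from cell import *
print(sign_off())"
```

```text
the job is handed in; nothing more can be done
None
```

The job is handed in at about 18 s on the robot's clock: the white remote is seated with the carriage home (about 8 N of push at the stop), the button was pressed to its stop and is back up, and the arm touches nothing; the hand-in returned no verdict.

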